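Put together the stepped pen holder

TASK

Put the stepped pen holder together: pull the snap lid straight up off the wide dish that is fixed to the desk and lay it, fin up, flat on the floor in the middle of the organizer's square compartment, take the eraser out of the dish and put it down in the organizer's narrow compartment, then nest every loose aluminium pot on the desk in the dish, one inside the other in size order down to the narrowest, each upright and fully down on the floor of the next wider one. Leave the mug, the sharpener and the other things on the desk where they are.

Things in the scene. Friction and masses are not known exactly. Their poses are not given: they have to be found in the camera images.
- dish: wide low round aluminium dish fixed to the desk, closed by its lid: outside diameter 96 mm, inside 90, 45 mm tall, floor 10 mm thick. Three sprung catch balls, 120 degrees apart, stick 4 mm into its mouth at 36 mm height (82 mm free; they give 6 mm at 2.5 N and up); their housings outside reach 57 mm from the axis. Origin: centre of its underside; z up
- lid: aluminium snap lid, about 120 g: a 96 mm disc, a plug under it (80 mm, with an 86 mm lip) that reaches 19 mm into the dish under the catch balls, a fin on top. Origin: centre of the plug's underside, 26 mm above the dish's origin while on; disc from 19 to 24 mm, fin top 58 mm above the origin. A straight upward pull of about 10 N (6 to 20) snaps it off within 8 mm
- fin_top (a point): centre of the top edge of the lid's upright black plastic fin, the grip: 50 mm long (x), 14 mm thick (y), 34 mm tall; 58 mm above the lid's origin
- eraser: dark grey block eraser, 60 (x) x 24 (y) x 14 mm, lying flat on the dish's floor under the lid, near its middle, at any angle. Origin: centre of its underside, 10 mm above the dish's
- pot1: open round aluminium pot, straight sided, outside diameter 70 mm, 56 mm tall, wall 3 mm (inside diameter 64 mm), solid floor 10 mm thick; the widest and lowest of the loose pots. Stands loose and upright on the desk, at any of the free places. Origin: centre of its underside; z up its axis. May be absent (None)
- pot2: open round aluminium pot, straight sided, outside diameter 57 mm, 66 mm tall, wall 3 mm (inside diameter 51 mm), solid floor 10 mm thick; the second widest. Stands loose and upright on the desk, at any of the free places. Origin: centre of its underside; z up its axis. May be absent (None)
- pot3: open round aluminium pot, straight sided, outside diameter 44 mm, 76 mm tall, wall 3 mm (inside diameter 38 mm), solid floor 10 mm thick; the third widest. Stands loose and upright on the desk, at any of the free places. Origin: centre of its underside; z up its axis. May be absent (None)
- pot4: open round aluminium pot, straight sided, outside diameter 31 mm, 86 mm tall, wall 3 mm (inside diameter 25 mm), solid floor 10 mm thick; the narrowest and tallest. Stands loose and upright on the desk, at any of the free places. Origin: centre of its underside; z up its axis. May be absent (None)
- organizer: steel desk organizer fixed to the desk at the robot's left, walls 30 mm tall, floor 3 mm: an empty square compartment (inside 136 by 136 mm), an empty narrow one on its +x side (inside 50 in x by 136 in y), and three tall slots on its +y side (70 mm, papers to 93 mm). Origin: under the centre of the square compartment, at desk height
- compartment (a point): centre of the floor of the organizer's square compartment, 3 mm above the desk; axes as the organizer's
- narrow_compartment (a point): centre of the floor of the organizer's narrow compartment, 3 mm above the desk; axes as the organizer's
- mug: white ceramic mug, 74 mm diameter, 85 mm tall, handle at its +y side; bystander, at one of the same places as the pots. Origin: centre of its underside
- sharpener: black plastic desk sharpener, a block 75 x 55 x 60 mm; bystander, at one of the same places as the pots. Origin: centre of its underside
- calculator: flat black calculator 140 x 80 x 14 mm at the far side; bystander. Origin: centre of its underside
- tape: roll of clear tape lying flat, 90 mm diameter, 22 mm tall, at the far side; bystander. Origin: centre of its underside
- stapler: stapler 130 mm long, about 50 mm tall, at the far right; bystander. Origin: centre of its underside
- pencil: pencil 160 mm long lying at the far left; bystander. Origin: its middle
Not all that is in view belongs to the job. Leave any pink or red look-alike of the pot2 alone. What is shaped like the lid but blue is not meant.

How it is judged (in metres and radians):
On the way, in this order (a step that is already met when the one before it is completed fails the run):
1. the lid has been pulled off the dish ((z of lid in the frame of dish above 0.055 m or horizontal distance between lid and dish above 0.095 m)), for 0.2 s.
2. the eraser has been taken out of the dish (horizontal distance between eraser and dish above 0.06 m), for 0.2 s.
At the end, for the whole second after the job is handed in: Each pot present stands upright (0.1 rad) in the dish and in all wider pots present, on the next wider one's floor (3 mm); the lid lies flat (0.1 rad), fin up, on the square compartment floor (6 mm), within 25 mm of its middle each way; the eraser lies in the narrow one; all at rest (horizontal distance between pot1 and dish below 0.0115 m and z of pot1 in the frame of dish below 0.013 m and angle between each of pot1, pot2, pot3, pot4, lid's own z axis and vertical below 0.1 rad and linear speed of each of pot1, pot2, pot3, pot4, lid, eraser below 0.02 m/s and horizontal distance between pot2 and dish below 0.018 m and z of pot2 in the frame of dish below 0.023 m and horizontal distance between pot2 and pot1 below 0.005 m and z of pot2 in the frame of pot1 below 0.013 m and horizontal distance between pot3 and dish below 0.0245 m and z of pot3 in the frame of dish below 0.033 m and horizontal distance between pot3 and pot1 below 0.0115 m and z of pot3 in the frame of pot1 below 0.023 m and horizontal distance between pot3 and pot2 below 0.005 m and z of pot3 in the frame of pot2 below 0.013 m and horizontal distance between pot4 and dish below 0.031 m and z of pot4 in the frame of dish below 0.043 m and horizontal distance between pot4 and pot1 below 0.018 m and z of pot4 in the frame of pot1 below 0.033 m and horizontal distance between pot4 and pot2 below 0.0115 m and z of pot4 in the frame of pot2 below 0.023 m and horizontal distance between pot4 and pot3 below 0.005 m and z of pot4 in the frame of pot3 below 0.013 m and x of lid in the frame of compartment between -0.025 and 0.025 m and y of lid in the frame of compartment between -0.025 and 0.025 m and z of lid in the frame of compartment below 0.006 m and x of eraser in the frame of narrow_compartment between -0.025 and 0.025 m and y of eraser in the frame of narrow_compartment between -0.068 and 0.068 m and z of eraser in the frame of narrow_compartment below 0.016 m); the robot touches nothing.
It fails at once if a bystander (mug, sharpener, calculator, tape, stapler, pencil) is moved more than 50 mm (distance of any of mug, sharpener, calculator, tape, stapler, pencil from where it was at the start of the episode above 0.05 m).
It fails at once if the mug is knocked over (angle between mug's own z axis and vertical above 0.6 rad).
Of pot1, pot2, pot3, pot4 only 3 to 4 are there at a start; the rules pass over those that are not, and their reading is None.
At some moment in a run one of pot1, pot2, pot3 may be knocked a few centimetres aside while the robot is not near it.
It also fails if it takes over 200 s, if anything falls off the work surface, if the arm or the gripper's body presses on something with over 40 N, if the wrist force passes 120 N, or if a joint passes its speed limit or range.

ROBOT

A 6-joint arm with a two-finger parallel gripper is mounted at the origin on the work surface. World frame = base frame: x ahead of the robot, y to its left, z up, the work surface at z = 0. Lengths are in mm, angles in rad, forces in N, time in s.
With the tool pointing down it reaches from about 300 to 775 mm from the base axis. Payload 14.6 kg.
Tool frame: the origin (TCP) lies midway between the tips of the shut fingers; the grasp point (between the pads) lies 19 mm behind it; y points along the fingers, z is the direction in which the jaws open and shut, and the axes are right-handed (so a half turn about y gives the same grasp; the last joint's range is limited). The gripper opens to 94 mm and grips with 3 to 60 N. Pads are 16 mm wide; open, the fingers measure 119 mm over their backs; the gripper's body (75 mm by 177 mm) begins 78 mm behind the grasp point.
Start: joints at [1.124, 0.3, 1.521, -0, 1.321, -0.067], TCP at [203.901, 510.797, 205.446] pointing down, gripper open.
Joint ranges: [-3.03, 3.03], [-0.79, 2.21], [0.23, 2.52], [-1.04, 4.18], [0, 3.07], [-2.55, 2.55]. Speed limits (rad/s): [2.22, 2.22, 2.57, 3.14, 3.14, 3.14].

INTERFACE

Orientations are given as [roll, pitch, yaw] about the fixed x, y, z axes, in that order (R = Rz(yaw) Ry(pitch) Rx(roll)).
In Python, from cell import manip gives the robot as it stands.
- The arm moves only by the tool play_rows, never from a script. Its argument "series" is a list of rows, each a list of 3 entries, a list of its own where there are three numbers: the shift along the tool's x, y, z in m, then the turn about the tool's y in rad, then the closure, from 0 (fully open) to 1 (shut). In form: [[[dx, dy, dz], twist, grip], ...]. A call has 1 to 20 rows; each row is the pose to reach, as a shift and turn from the pose measured when the call began, along the tool's axes at that moment; what a row does not reach only later rows make up. A row lasts 1/10 s, in which the tool goes at most 50 mm and 8.59 degrees, less where a joint would pass 70% of its speed; a pose out of reach is approached as far as the arm can. A call with a gripper value outside its range is refused whole. The fingers move at their own pace and stop on an object; "squeeze" is the grip in N (left out, the last holds). Time passes only in rows, so rows that repeat a pose let the fingers close. It gives the time, the measured TCP pose, the force and the opening at its end, in the units of the state.
- manip.read_state(): the state, without advancing time (a new reading comes with each control period).
- manip.camera(name): name is "scene" or "top"; returns the picture (420x560x3 uint8, red, green, blue); there is no depth.
- manip.camera_params(name): a dict with "K" (3x3 intrinsics, pixels), "dist_coeffs" ([k1, k2, p1, p2, k3] as OpenCV has them; the pictures are not rectified), "rvec" (rotation vector, rad) and "tvec" (3), from world to camera coordinates, as OpenCV has them. Camera axes: x right, y down, z forward; pixel columns grow to the right and rows downward; lengths in mm; the calibration is good to about 2 mm. A picture is of the moment at which its call begins. camera_params takes no time and is no camera call.
- manip.sign_off(): hands the job in, once; it reports no verdict.
The state is a dict: "clock": time; "joints": joint angles; "qd": joint speeds; "effort": joint torques, N m; "eef_pos": TCP position; "eef_rot": TCP orientation; "wrist_force": force on the tool from outside, world axes, zero at the start; "moment": the same for the moment, N m; "finger_gap": finger opening in mm.
Only numpy, scipy, OpenCV 4.12 (cv2) and the standard library are available. Lean on these libraries where they do the work, as an engineer would, in place of code of your own. Each camera call takes 0.05 s, during which the arm holds its last target. There are 200 camera calls.

## Working session

There is one attempt and no reset: what is moved stays moved. The work goes in short steps, Python scripts to look and compute and a tool call to move; the robot and the scene stay as the last step left them, time stands still between calls to the robot, and variables do not carry over. Pictures are saved under pics/ and viewed, about 12 in all and at most 16, crops included, and the job is handed in when it is done.

Besides the shell and the picture viewer there is one more tool, called after "Call:" by a JSON object that holds its "api" and its "payload", one argument or row to a line. play_rows: Moves the arm, as the interface text tells. Its arguments: {"type":"object","properties":{"series":{"type":"array","items":{"type":"array"}},"squeeze":{"type":"number"}},"required":["series"]}

```bash
ls; mkdir -p pics
python3 - <<'E'
from cell import manip
import cv2
for n in("scene","top"):
    im=manip.camera(n); cv2.imwrite(f"pics/{n}0.png",cv2.resize(im[:,:,::-1],(800,600),interpolation=cv2.INTER_CUBIC))
    cv2.imwrite(f"pics/raw_{n}0.png",im[:,:,::-1])
    print(n,manip.camera_params(n))
print(manip.read_state())
E
```

```text
pics
scene {'K': array([[397.76960384,   0.        , 274.03513338],
       [  0.        , 397.76960384, 212.12452911],
       [  0.        ,   0.        ,   1.        ]]), 'dist_coeffs': array([0.02521591, 0.        , 0.        , 0.        , 0.        ]), 'rvec': array([ 1.73647982,  1.60320731, -0.78033276]), 'tvec': array([ -50.86711562, -263.99442345, 1315.73627973])}
top {'K': array([[386.43685116,   0.        , 275.15413991],
       [  0.        , 386.43685116, 206.05809146],
       [  0.        ,   0.        ,   1.        ]]), 'dist_coeffs': array([0.01948799, 0.        , 0.        , 0.        , 0.        ]), 'rvec': array([ 2.06905763, -2.1402987 ,  0.23421445]), 'tvec': array([  24.95915007,  573.53203356, 1005.50660766])}
{'clock': 0.1, 'joints': array([ 1.12438230e+00,  3.00418799e-01,  1.52149214e+00, -2.78048414e-05,
        1.32069039e+00, -6.65622313e-02]), 'qd': array([-0.00175559, -0.00132362, -0.00148449,  0.00025015,  0.00263418,
       -0.00136708]), 'effort': array([-1.88293166e-04, -5.32648873e+01, -3.53279865e+01,  7.09624845e-02,
        2.36188306e-02, -1.20419284e-05]), 'eef_pos': array([203.82437121, 510.59826367, 204.95264062]), 'eef_rot': array([-1.57180456e+00,  4.02166520e-05, -3.79844924e-01]), 'wrist_force': array([ 1.00409161, -0.43812936,  0.24866509]), 'moment': array([-0.03503602, -0.02779321,  0.01193246]), 'finger_gap': 93.8656783215669}
```

View pics/top0.png

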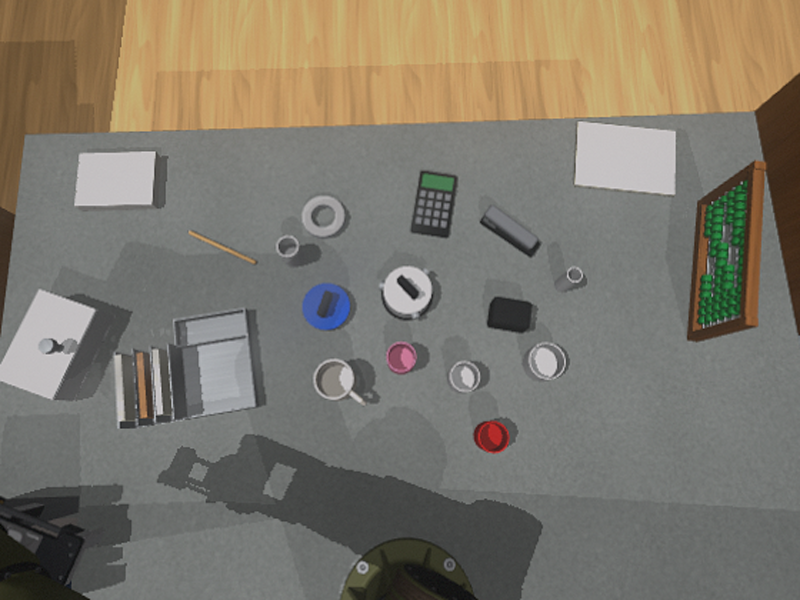

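View pics/scene0.png

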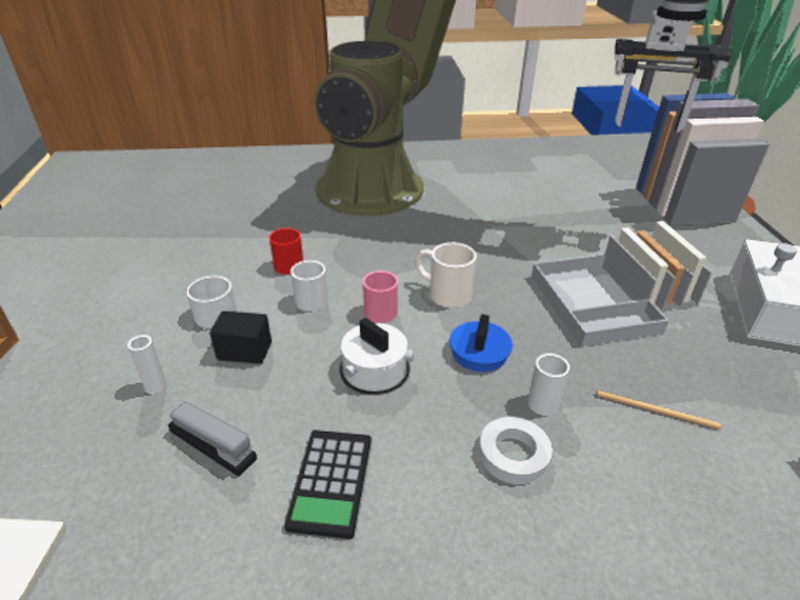

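Top view: white dish with its lid at (408,290); blue look-alike lid at (326,306). Pots: pot1 (547,360), pot2 (465,376), pot3 (288,246), pot4 (572,277). Look-alikes of pot2: pink (401,357) and red (491,436). The mug is at (335,378) and the tape at (323,215). The chosen lid is the white one with a black fin on a dish with housings. I'll check it in a close crop.

```bash
cat > h.py <<'E'
import numpy as np,cv2
from cell import manip
P={n:manip.camera_params(n) for n in("scene","top")}
def ray(n,uv):
    p=P[n];R=cv2.Rodrigues(np.array(p["rvec"]))[0]
    q=cv2.undistortPoints(np.array(uv,float).reshape(-1,1,2),p["K"],p["dist_coeffs"])[:,0]
    return -R.T@p["tvec"],np.c_[q,np.ones(len(q))]@R
def plane(n,uv,z):
    c,d=ray(n,uv);return (c+d*((z-c[2])/d[:,2])[:,None])[:,:2]
def proj(n,X):
    p=P[n];return cv2.projectPoints(np.array(X,float).reshape(-1,1,3),p["rvec"],p["tvec"],p["K"],p["dist_coeffs"])[0][:,0]
def circ(xy):   # least-squares circle
    A=np.c_[2*xy,np.ones(len(xy))];s=np.linalg.lstsq(A,(xy**2).sum(1),rcond=None)[0]
    return s[:2],np.sqrt(s[2]+s[:2]@s[:2])
E
python3 - <<'E'
from h import *
a=cv2.imread("pics/raw_top0.png");b=cv2.imread("pics/raw_scene0.png")
c1=cv2.resize(a[140:320,190:430],(800,600),interpolation=cv2.INTER_CUBIC)
cv2.imwrite("pics/c1.png",c1)
names=dict(lid=(408,290,60),pot1=(547,360,56),pot2=(465,376,66),pot3=(288,246,76),pot4=(572,277,86),mug=(335,378,85),sharp=(510,313,60),blue=(326,306,25),tape=(323,215,22),pink=(401,357,66),red=(491,436,66),org1=(255,406,30),org2=(247,310,30),org3=(176,318,30),org4=(185,418,30))
for k,(u,v,z) in names.items():print(k,plane("top",[[u*.7,v*.7]],z).round(0))
E
```

```text
lid [[583. -24.]]
pot1 [[ 438. -282.]]
pot2 [[ 413. -123.]]
pot3 [[675. 207.]]
pot4 [[ 591. -336.]]
mug [[416. 117.]]
sharp [[ 530. -218.]]
blue [[563. 140.]]
tape [[758. 145.]]
pink [[452.  -5.]]
red [[ 303. -164.]]
org1 [[372. 276.]]
org2 [[560. 296.]]
org3 [[548. 436.]]
org4 [[355. 408.]]
```

View pics/c1.png

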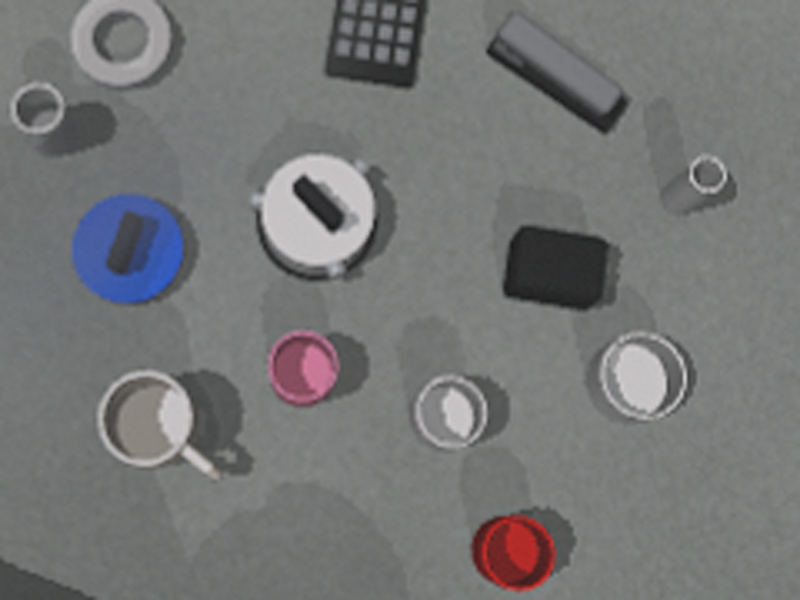

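The crop confirms the white lid with the black fin at crop (318,210) on the dish with catch housings. pot1 is at (645,376), pot2 (451,411), pot3 (38,107) and pot4 (708,174). Next I'll measure them.

```bash
cat > m.py <<'E'
from h import *
H=dict(pot1=(56,35),pot2=(66,28.5),pot3=(76,22),pot4=(86,15.5))
def rim(im,xy,z,r,n="top",thr=165):
    """outer rim circle near world xy at height z: outermost bright pixel on each radial, fitted in the plane"""
    g=cv2.cvtColor(im,cv2.COLOR_BGR2GRAY).astype(np.float32)
    c=np.array(xy,float)
    for it in range(4):
        pts=[]
        for a in np.arange(0,2*np.pi,np.pi/36):
            s=np.arange(r-9 if it else r-14,r+(9 if it else 14),.4)
            w=c+np.outer(s,[np.cos(a),np.sin(a)])
            p=proj(n,np.c_[w,np.full(len(w),z)]).astype(np.float32)
            v=cv2.remap(g,p[:,:1],p[:,1:],cv2.INTER_LINEAR)[:,0]
            i=np.argmin(np.diff(cv2.GaussianBlur(v[:,None],(1,9),0)[:,0]))   # steepest bright->dark going out
            if v[max(i-5,0):i+1].max()-v[min(i+5,len(v)-1)]>25: pts.append(w[i])
        pts=np.array(pts);c2,R=circ(pts)
        e=np.abs(np.linalg.norm(pts-c2,axis=1)-R);k=e<=max(np.percentile(e,75),.7)
        c2,R=circ(pts[k]);c=c2
    return c,R,e[k].mean(),len(pts)
def fin(im,xy,z=84):
    u=proj("top",[[*xy,z-10]])[0];m=(im.max(2)<60).astype(np.uint8)
    n,l,s,cc=cv2.connectedComponentsWithStats(m)
    j=min(range(1,n),key=lambda i:np.linalg.norm(cc[i]-u)+(1e3 if s[i,4]<20 else 0))
    ys,xs=np.where(l==j);q=plane("top",np.c_[xs,ys],z)
    (c,(a,b),t)=cv2.minAreaRect(q.astype(np.float32))
    w,V=np.linalg.eigh(np.cov(q.T))
    return q.mean(0),np.array(c),(a,b,t),np.arctan2(V[1,1],V[0,1]),len(q)
E
python3 - <<'E'
from m import *
a=cv2.imread("pics/raw_top0.png");b=cv2.imread("pics/raw_scene0.png")
for k,g in dict(pot1=(438,-282),pot2=(413,-123),pot3=(675,207),pot4=(591,-336)).items():
    print(k,*rim(a,g,*H[k]),'| scene',*rim(b,rim(a,g,*H[k])[0],*H[k],n="scene"))
print('lid',rim(a,(583,-24),50,48),rim(b,(583,-24),50,48,n="scene"))
print(fin(a,(583,-24)))
g=cv2.cvtColor(a,cv2.COLOR_BGR2GRAY)
cv2.imwrite("pics/org.png",cv2.resize(a[200:310,70:190],(720,660))[:600])
E
```

```text
pot1 [ 438.19889957 -280.86807997] 34.99018696095351 1.0038437166234877 70 | scene [ 437.06003655 -280.33141916] 35.73820555835915 0.4994134935112089 64
pot2 [ 413.43815134 -122.06414577] 28.454719798106037 0.4198076616208344 69 | scene [ 411.72973414 -121.6158489 ] 29.743023130552636 0.3552548119889266 66
pot3 [675.87078272 210.00145859] 22.594910154738212 0.23348374306404301 68 | scene [674.09599014 210.78472088] 22.096426277359324 0.3287615096588916 72
pot4 [ 597.01449141 -340.27288439] 15.543712247091296 0.31240891003811616 68 | scene [ 596.07620478 -339.39902342] 15.78674144017763 0.30160728834824035 72
lid (array([586.46634943, -22.32741905]), np.float64(47.64679826985428), np.float64(0.36586652248656976), 72) (array([586.26593484, -21.40293505]), np.float64(48.170243374682364), np.float64(0.2741819357046573), 66)
(array([583.72664797, -21.85717101]), array([584.07849121, -21.62927628]), (48.82265090942383, 13.721526145935059, 42.0373420715332), np.float64(-2.4212928363553745), 98)
```

View pics/org.png

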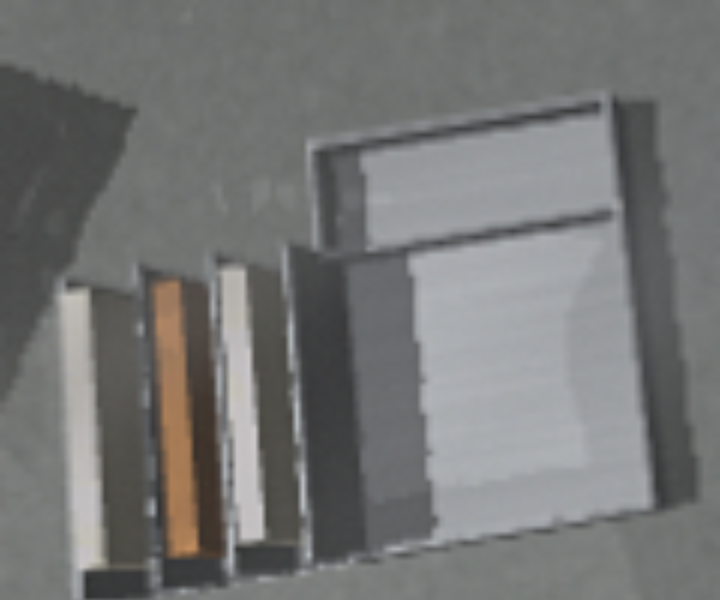

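```bash
cat > plan.py <<'E'
import sys
from h import *
s=manip.read_state()
def rel(x,y,z,yaw):
    p=s["eef_pos"];Y=s["eef_rot"][2];d=np.array([x,y,z])-p
    t=-(yaw-Y);t=(t+np.pi)%(2*np.pi)-np.pi
    return (np.array([d[0]*np.cos(Y)+d[1]*np.sin(Y),-d[2],-d[0]*np.sin(Y)+d[1]*np.cos(Y)])/1000).round(4),round(float(t),3)
if __name__=="__main__":
    print("now",s["clock"],s["eef_pos"].round(1),s["eef_rot"].round(3),"j1,j6",s["joints"][[0,5]].round(2),"F",s["wrist_force"].round(1),"gap",round(float(s["finger_gap"]),1))
    for a in sys.argv[1:]: print(a,*rel(*map(float,a.split(","))))
E
python3 - <<'E'
from h import *
f=lambda u,v,z=30:plane("top",[[70+u/6-.4,200+v/6-.4]],z)[0]
A=f(612,95);B=f(657,508);D=f(310,147);E=f(614,212)
print(A,B,D,E,'AB',np.linalg.norm(A-B),'AD',np.linalg.norm(A-D),'AE',np.linalg.norm(A-E))
ex=(A-B)/np.linalg.norm(A-B);ey=np.array([-ex[1],ex[0]])
e2=(D-A)/np.linalg.norm(D-A);print('yaw',np.arctan2(ex[1],ex[0]),np.arctan2(-e2[0],e2[1]))
w=3
print('sq',B+ex*(w+68)+ey*(w+68),'narrow',A-ex*(w+25)+ey*(w+68))
E
python3 plan.py 586.4,-22,200,-2.42 586.4,-22,75,-2.42
```

```text
[564.38447704 300.08844493] [371.97414892 274.64415457] [544.30238277 440.98514405] [508.48086417 297.72527743] AB 194.0854097467686 AD 142.32066023991905 AE 55.953538688313174
yaw 0.1314768803313108 0.14157705027429612
sq [433.05338561 354.33936676] narrow [527.31814726 366.80491364]
now 0.1 [203.8 510.6 205. ] [-1.572  0.    -0.38 ] j1,j6 [ 1.12 -0.07] F [ 1.  -0.4  0.2] gap 93.9
586.4,-22,200,-2.42 [ 0.5528  0.005  -0.3528] 2.04
586.4,-22,75,-2.42 [ 0.5528  0.13   -0.3528] 2.04
```

Call:
{"api": "play_rows", "payload": {
  "series": [
    [[0.553,0.005,-0.353],2.04,0],
    [[0.553,0.005,-0.353],2.04,0],
    [[0.553,0.005,-0.353],2.04,0],
    [[0.553,0.005,-0.353],2.04,0],
    [[0.553,0.005,-0.353],2.04,0],
    [[0.553,0.005,-0.353],2.04,0],
    [[0.553,0.005,-0.353],2.04,0],
    [[0.553,0.005,-0.353],2.04,0],
    [[0.553,0.005,-0.353],2.04,0],
    [[0.553,0.005,-0.353],2.04,0],
    [[0.553,0.005,-0.353],2.04,0],
    [[0.553,0.005,-0.353],2.04,0],
    [[0.553,0.005,-0.353],2.04,0],
    [[0.553,0.005,-0.353],2.04,0],
    [[0.553,0.005,-0.353],2.04,0],
    [[0.553,0.005,-0.353],2.04,0],
    [[0.553,0.055,-0.353],2.04,0.3],
    [[0.553,0.085,-0.353],2.04,0.5],
    [[0.553,0.105,-0.353],2.04,0.5],
    [[0.553,0.105,-0.353],2.04,0.5]
  ],
  "squeeze": 55
}}

```text
clock: 2.1
eef_pos: [584.8, -21.1, 98.0]
eef_rot: [-1.574, -0.004, -2.416]
wrist_force: [0.1, 0.1, -0.1]
finger_gap: 65.7
```

```bash
cat > look.py <<'E'
import sys
from h import *
n,tag,u0,v0,w=sys.argv[1],sys.argv[2],*map(int,sys.argv[3:6])
im=manip.camera(n)[:,:,::-1];cv2.imwrite(f"pics/raw_{tag}.png",im)
cv2.imwrite(f"pics/{tag}.png",cv2.resize(im[v0:v0+w*3//4,u0:u0+w],(800,600),interpolation=cv2.INTER_CUBIC))
E
python3 plan.py 586.4,-22,55,-2.42
```

```text
now 2.1 [584.8 -21.1  98. ] [-1.574 -0.004 -2.416] j1,j6 [-0.1   0.75] F [ 0.1  0.1 -0.1] gap 65.7
586.4,-22,55,-2.42 [-0.0006  0.043   0.0018] 0.004
```

Call:
{"api": "play_rows", "payload": {
  "series": [
    [[-0.001,0.02,0.002],0.004,0.5],
    [[-0.001,0.035,0.002],0.004,0.5],
    [[-0.001,0.042,0.002],0.004,0.5],
    [[-0.001,0.042,0.002],0.004,0.5],
    [[-0.001,0.042,0.002],0.004,1],
    [[-0.001,0.042,0.002],0.004,1],
    [[-0.001,0.042,0.002],0.004,1],
    [[-0.001,0.042,0.002],0.004,1],
    [[-0.001,0.042,0.002],0.004,1],
    [[-0.001,0.042,0.002],0.004,1]
  ],
  "squeeze": 55
}}

```text
clock: 3.1
eef_pos: [586.8, -22.0, 56.2]
eef_rot: [-1.573, -0.004, -2.42]
wrist_force: [-1.3, 0.3, 3.1]
finger_gap: 13.7
```

Gripped at 14 mm, which matches the fin. Next, pull straight up.

Call:
{"api": "play_rows", "payload": {
  "series": [
    [[0,-0.002,0],0,1],
    [[0,-0.004,0],0,1],
    [[0,-0.006,0],0,1],
    [[0,-0.008,0],0,1],
    [[0,-0.012,0],0,1],
    [[0,-0.02,0],0,1],
    [[0,-0.035,0],0,1],
    [[0,-0.06,0],0,1],
    [[0,-0.09,0],0,1],
    [[0,-0.12,0],0,1],
    [[0,-0.14,0],0,1],
    [[0,-0.14,0],0,1],
    [[0,-0.14,0],0,1]
  ]
}}

```text
clock: 4.4
eef_pos: [587.3, -21.9, 196.4]
eef_rot: [-1.573, -0.003, -2.42]
wrist_force: [1.0, 0.2, -1.7]
finger_gap: 13.8
```

```bash
python3 look.py scene lid1 200 120 280; python3 plan.py 433,354,200,0.135 433,354,200,-2.42 433,354,35,-2.42
python3 - <<'E'
from m import *
b=cv2.imread("pics/raw_lid1.png")
# dish rim (z 45, r 48) from scene
print(rim(b,(586,-22),45,48,n="scene"))
E
```

```text
now 4.45 [587.  -21.9 195.5] [-1.574 -0.004 -2.42 ] j1,j6 [-0.1   0.75] F [-0.1  0.6 -2.2] gap 13.9
433,354,200,0.135 [-0.1326 -0.0045 -0.384 ] -2.555
433,354,200,-2.42 [-0.1326 -0.0045 -0.384 ] -0.0
433,354,35,-2.42 [-0.1326  0.1605 -0.384 ] -0.0
(array([585.24574818, -20.97018386]), np.float64(48.5037763909598), np.float64(1.1461339150296832), 69)
```

View pics/lid1.png

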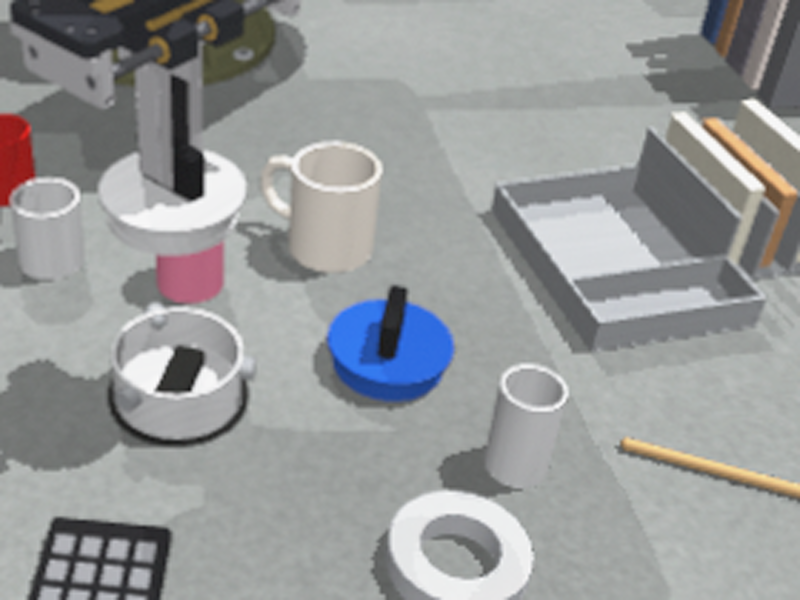

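The lid is off and held level, and the eraser shows dark in the dish. Now carry the lid to the square compartment.

Call:
{"api": "play_rows", "payload": {
  "series": [
    [[-0.133,-0.004,-0.384],0,1],
    [[-0.133,-0.004,-0.384],0,1],
    [[-0.133,-0.004,-0.384],0,1],
    [[-0.133,-0.004,-0.384],0,1],
    [[-0.133,-0.004,-0.384],0,1],
    [[-0.133,-0.004,-0.384],0,1],
    [[-0.133,-0.004,-0.384],0,1],
    [[-0.133,-0.004,-0.384],0,1],
    [[-0.133,-0.004,-0.384],0,1],
    [[-0.133,-0.004,-0.384],0,1],
    [[-0.133,-0.004,-0.384],0,1],
    [[-0.133,-0.004,-0.384],0,1],
    [[-0.133,0.03,-0.384],0,1],
    [[-0.133,0.06,-0.384],0,1],
    [[-0.133,0.085,-0.384],0,1],
    [[-0.133,0.085,-0.384],0,1]
  ]
}}

```text
clock: 6.05
eef_pos: [432.0, 352.3, 108.1]
eef_rot: [-1.575, -0.01, -2.422]
wrist_force: [0.3, 0.5, -1.5]
finger_gap: 13.6
```

```bash
python3 plan.py 433,354,35,-2.42; python3 look.py top org1 50 150 200
```

```text
now 6.05 [432.  352.3 108.1] [-1.575 -0.01  -2.422] j1,j6 [0.62 1.47] F [ 0.3  0.5 -1.5] gap 13.6
433,354,35,-2.42 [-0.0019  0.0731 -0.0007] -0.002
```

View pics/org1.png

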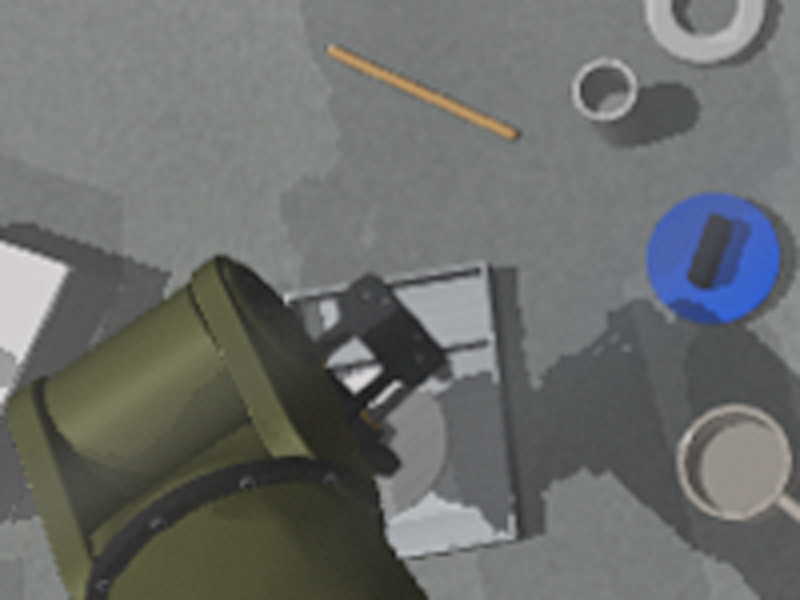

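The lid's rim shows at (430,440) inside the square compartment outline, clear of the right wall. Lower it and release.

Call:
{"api": "play_rows", "payload": {
  "series": [
    [[-0.002,0.03,-0.001],0,1],
    [[-0.002,0.055,-0.001],0,1],
    [[-0.002,0.065,-0.001],0,1],
    [[-0.002,0.07,-0.001],0,1],
    [[-0.002,0.073,-0.001],0,1],
    [[-0.002,0.074,-0.001],0,1],
    [[-0.002,0.074,-0.001],0,1],
    [[-0.002,0.074,-0.001],0,1]
  ]
}}

```text
clock: 6.9
eef_pos: [433.4, 355.2, 37.1]
eef_rot: [-1.574, -0.006, -2.421]
wrist_force: [-0.1, -0.0, -1.0]
finger_gap: 13.7
```

Call:
{"api": "play_rows", "payload": {
  "series": [
    [[0,0.002,0],0,1],
    [[0,0.004,0],0,1],
    [[0,0.004,0],0,1],
    [[0,0.004,0],0,1]
  ]
}}

```text
clock: 7.3
eef_pos: [433.5, 355.3, 33.3]
eef_rot: [-1.574, -0.005, -2.421]
wrist_force: [-1.1, 1.1, 1.8]
finger_gap: 13.6
```

Contact: the force rises at about the expected height. Open to about 45 mm, lift, and look.

Call:
{"api": "play_rows", "payload": {
  "series": [
    [[0,0,0],0,0.5],
    [[0,0,0],0,0.5],
    [[0,0,0],0,0.5],
    [[0,0,0],0,0.5],
    [[0,-0.01,0],0,0.5],
    [[0,-0.03,0],0,0.5],
    [[0,-0.06,0],0,0.5],
    [[0,-0.1,0],0,0.5],
    [[0,-0.15,0],0,0.5],
    [[0,-0.15,0],0,0.5],
    [[0,-0.15,0],0,0.5]
  ]
}}

```text
clock: 8.4
eef_pos: [434.7, 355.7, 184.7]
eef_rot: [-1.574, -0.003, -2.421]
wrist_force: [-0.0, -0.3, -0.9]
finger_gap: 46.9
```

```bash
cat > er.py <<'E'
from m import *
im=cv2.imread("pics/raw_t1.png")
u=proj("top",[[586,-22,24]])[0].astype(int);print(u)
m=(im.max(2)<62).astype(np.uint8);R=np.zeros_like(m);cv2.circle(R,tuple(map(int,u)),14,1,-1);m&=R
n,l,s,cc=cv2.connectedComponentsWithStats(m);j=1+np.argmax(s[1:,4])
ys,xs=np.where(l==j);q=plane("top",np.c_[xs,ys],24)
w,V=np.linalg.eigh(np.cov(q.T));print('top eraser',q.mean(0),cv2.minAreaRect(q.astype(np.float32)),np.arctan2(V[1,1],V[0,1]),s[j])
print('dish rim',rim(im,(586,-22),45,48))
b=cv2.imread("pics/raw_s1.png")
u=proj("scene",[[586,-22,24]])[0]
m=(b.max(2)<62).astype(np.uint8);n,l,s,cc=cv2.connectedComponentsWithStats(m)
j=min(range(1,n),key=lambda i:np.linalg.norm(cc[i]-u)+(1e3 if s[i,4]<30 else 0));ys,xs=np.where(l==j);q=plane("scene",np.c_[xs,ys],24)
w,V=np.linalg.eigh(np.cov(q.T));print('scene eraser',q.mean(0),cv2.minAreaRect(q.astype(np.float32)),np.arctan2(V[1,1],V[0,1]),s[j])
a=cv2.resize(im[u_[1]-25:u_[1]+25,u_[0]-33:u_[0]+33],(400,300)) if False else None
p=proj("top",[[586,-22,24]])[0].astype(int);q=proj("scene",[[586,-22,24]])[0].astype(int)
o=proj("top",[[460,360,10]])[0].astype(int)
T=lambda I,c,w:cv2.resize(I[max(c[1]-w*3//4,0):c[1]+w*3//4,c[0]-w:c[0]+w],(400,300),interpolation=cv2.INTER_CUBIC)
cv2.imwrite("pics/er.png",np.vstack([np.hstack([T(im,p,30),T(b,q,40)]),np.hstack([T(im,o,60),T(b,proj("scene",[[460,360,10]])[0].astype(int),60)])]))
E
python3 - <<'E'
import cv2
from cell import manip
for n,t in(("top","t1"),("scene","s1")):cv2.imwrite(f"pics/raw_{t}.png",manip.camera(n)[:,:,::-1])
E
python3 er.py
```

```text
[284 204]
top eraser [586.44330918 -20.95625807] ((586.633544921875, -20.769140243530273), (20.69814682006836, 56.977813720703125), 70.75584411621094) 2.798215685630815 [279 195  12  20 139]
dish rim (array([579.80040271, -22.03162206]), np.float64(43.199263885331604), np.float64(1.59166874752265), 72)
scene eraser [585.3473247 -18.0875504] ((585.3717651367188, -17.952892303466797), (22.638999938964844, 46.780826568603516), 68.89414978027344) 2.7451429446274345 [256 242  15  15 158]
```

View pics/er.png

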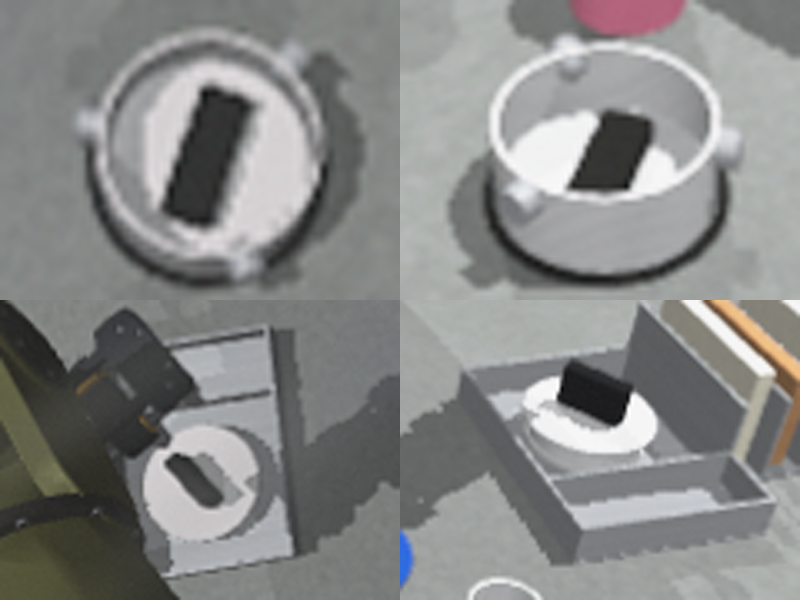

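Top-left tile shows the eraser in the dish at about (210,155). The bottom tiles show the lid sitting in the square compartment, fin up. The eraser is at (586.5, -21) with its long axis at 2.80 rad, and its measured 57x21 mm suits 60x24.

```bash
python3 plan.py 586.5,-21,180,-0.342
```

```text
now 8.5 [434.  355.2 182.5] [-1.574 -0.007 -2.421] j1,j6 [0.62 1.47] F [-0.9  1.   0.6] gap 47.2
586.5,-21,180,-0.342 [0.1335 0.0025 0.3833] -2.079
```

Call:
{"api": "play_rows", "payload": {
  "series": [
    [[0.1335,0.0025,0.383],-2.08,0.57],
    [[0.1335,0.0025,0.383],-2.08,0.57],
    [[0.1335,0.0025,0.383],-2.08,0.57],
    [[0.1335,0.0025,0.383],-2.08,0.57],
    [[0.1335,0.0025,0.383],-2.08,0.57],
    [[0.1335,0.0025,0.383],-2.08,0.57],
    [[0.1335,0.0025,0.383],-2.08,0.57],
    [[0.1335,0.0025,0.383],-2.08,0.57],
    [[0.1335,0.0025,0.383],-2.08,0.57],
    [[0.1335,0.0025,0.383],-2.08,0.57],
    [[0.1335,0.0025,0.383],-2.08,0.57],
    [[0.1335,0.0025,0.383],-2.08,0.57],
    [[0.1335,0.0025,0.383],-2.08,0.57],
    [[0.1335,0.0025,0.383],-2.08,0.57],
    [[0.1335,0.0025,0.383],-2.08,0.57],
    [[0.1335,0.04,0.383],-2.08,0.57],
    [[0.1335,0.08,0.383],-2.08,0.57],
    [[0.1335,0.1,0.383],-2.08,0.57],
    [[0.1335,0.105,0.383],-2.08,0.57]
  ],
  "squeeze": 20
}}

```text
clock: 10.4
eef_pos: [583.5, -20.8, 73.3]
eef_rot: [-1.577, 0.013, -0.342]
wrist_force: [-0.4, -0.6, 0.2]
finger_gap: 40.8
```

```bash
python3 plan.py 586.5,-21,14,-0.342
```

```text
now 10.4 [583.5 -20.8  73.3] [-1.577  0.013 -0.342] j1,j6 [-0.1  -1.33] F [-0.4 -0.6  0.2] gap 40.8
586.5,-21,14,-0.342 [0.0029 0.0593 0.0008] 0.0
```

Call:
{"api": "play_rows", "payload": {
  "series": [
    [[0.002,0.02,0.001],0,0.57],
    [[0.002,0.04,0.001],0,0.57],
    [[0.002,0.052,0.001],0,0.57],
    [[0.002,0.058,0.001],0,0.57],
    [[0.002,0.058,0.001],0,0.57],
    [[0.002,0.058,0.001],0,0.57],
    [[0.002,0.058,0.001],0,1],
    [[0.002,0.058,0.001],0,1],
    [[0.002,0.058,0.001],0,1],
    [[0.002,0.058,0.001],0,1],
    [[0.002,0.058,0.001],0,1]
  ],
  "squeeze": 20
}}

```text
clock: 11.5
eef_pos: [585.2, -20.6, 15.9]
eef_rot: [-1.576, 0.012, -0.342]
wrist_force: [-1.1, -0.6, 5.3]
finger_gap: 23.9
```

```bash
python3 plan.py 527,367,180,0.135 527,367,180,-1.436 527,367,180,1.706
```

```text
now 11.5 [585.2 -20.6  15.9] [-1.576  0.012 -0.342] j1,j6 [-0.1  -1.32] F [-1.1 -0.6  5.3] gap 23.9
527,367,180,0.135 [-0.1847 -0.1641  0.3457] -0.477
527,367,180,-1.436 [-0.1847 -0.1641  0.3457] 1.094
527,367,180,1.706 [-0.1847 -0.1641  0.3457] -2.048
```

Eraser gripped at 24 mm. The fingers' 49 mm over their backs won't fit between the 50 mm walls, so I'll release it just above the wall tops: it falls about 20 mm and stays inside. First lift it.

Call:
{"api": "play_rows", "payload": {
  "series": [
    [[0,-0.03,0],0,1],
    [[0,-0.07,0],0,1],
    [[0,-0.12,0],0,1],
    [[-0.185,-0.13,0.346],1.094,1],
    [[-0.185,-0.13,0.346],1.094,1],
    [[-0.185,-0.13,0.346],1.094,1],
    [[-0.185,-0.13,0.346],1.094,1],
    [[-0.185,-0.13,0.346],1.094,1],
    [[-0.185,-0.13,0.346],1.094,1],
    [[-0.185,-0.13,0.346],1.094,1],
    [[-0.185,-0.13,0.346],1.094,1],
    [[-0.185,-0.13,0.346],1.094,1],
    [[-0.185,-0.13,0.346],1.094,1],
    [[-0.185,-0.13,0.346],1.094,1],
    [[-0.185,-0.1,0.346],1.094,1],
    [[-0.185,-0.06,0.346],1.094,1],
    [[-0.185,-0.04,0.346],1.094,1],
    [[-0.185,-0.04,0.346],1.094,1],
    [[-0.185,-0.04,0.346],1.094,1]
  ]
}}

```text
clock: 13.4
eef_pos: [528.2, 366.4, 57.1]
eef_rot: [-1.583, 0.001, -1.437]
wrist_force: [0.3, -0.0, -0.0]
finger_gap: 23.7
```

```bash
python3 plan.py 527,367,34,-1.436
```

```text
now 13.4 [528.2 366.4  57.1] [-1.583e+00  1.000e-03 -1.437e+00] j1,j6 [0.55 0.41] F [ 0.3 -0.  -0. ] gap 23.7
527,367,34,-1.436 [-0.0008  0.0231 -0.0011] -0.001
```

Call:
{"api": "play_rows", "payload": {
  "series": [
    [[0,0.012,-0.001],0,1],
    [[0,0.023,-0.001],0,1],
    [[0,0.024,-0.001],0,1],
    [[0,0.024,-0.001],0,1],
    [[0,0.024,-0.001],0,0.5],
    [[0,0.024,-0.001],0,0.5],
    [[0,0.024,-0.001],0,0.5],
    [[0,0.024,-0.001],0,0.5],
    [[0,0.0,-0.001],0,0],
    [[0,-0.05,-0.001],0,0],
    [[0,-0.1,-0.001],0,0],
    [[0,-0.14,-0.001],0,0],
    [[0,-0.17,0.1],0,0],
    [[0,-0.17,0.12],0,0],
    [[0,-0.17,0.12],0,0],
    [[0,-0.17,0.12],0,0],
    [[0,-0.17,0.12],0,0],
    [[0,-0.17,0.12],0,0]
  ]
}}

```text
clock: 15.2
eef_pos: [648.3, 382.8, 225.7]
eef_rot: [-1.584, 0.001, -1.436]
wrist_force: [0.5, -0.4, 0.6]
finger_gap: 93.8
```

```bash
cat > pots.py <<'E'
import sys
from m import *
t=sys.argv[1]
a=manip.camera("top")[:,:,::-1].copy();b=manip.camera("scene")[:,:,::-1].copy()
cv2.imwrite(f"pics/raw_t{t}.png",a);cv2.imwrite(f"pics/raw_s{t}.png",b)
for s in sys.argv[2:]:   # name,x,y,z,r
    k,x,y,z,r=s.split(",");z,r=float(z),float(r);g=(float(x),float(y))
    for n,im in(("top",a),("scene",b)):
        c,R,e,N=rim(im,g,z,r,n=n);print(k,n,c.round(1),"R",round(R,1),"err",round(e,2),N)
E
python3 pots.py 2 lid,434,355,27,48 pot1,438,-281,56,35 pot2,413,-122,66,28.5 pot3,675,210,76,22 pot4,596.5,-340,86,15.5
python3 - <<'E'
from h import *
T=lambda I,c,w:cv2.resize(I[max(c[1]-w*3//4,0):c[1]+w*3//4,c[0]-w:c[0]+w],(400,300),interpolation=cv2.INTER_CUBIC)
a=cv2.imread("pics/raw_t2.png");b=cv2.imread("pics/raw_s2.png")
o=[460,360,10];f=lambda n:proj(n,[o])[0].astype(int)
A=cv2.resize(a,(400,300));
cv2.imwrite("pics/v2.png",np.vstack([np.hstack([T(a,f("top"),60),T(b,f("scene"),60)]),np.hstack([A,cv2.resize(b,(400,300))])]))
E
```

```text
Traceback (most recent call last):
  File "pots.py", line 9, in <module>
    c,R,e,N=rim(im,g,z,r,n=n);print(k,n,c.round(1),"R",round(R,1),"err",round(e,2),N)
            ~~~^^^^^^^^^^^^^^
  File "m.py", line 16, in rim
    pts=np.array(pts);c2,R=circ(pts)
                           ~~~~^^^^^
  File "h.py", line 13, in circ
    A=np.c_[2*xy,np.ones(len(xy))];s=np.linalg.lstsq(A,(xy**2).sum(1),rcond=None)[0]
                                                       ~~~~~~~~~~~^^^
numpy.exceptions.AxisError: axis 1 is out of bounds for array of dimension 1
```

View pics/v2.png

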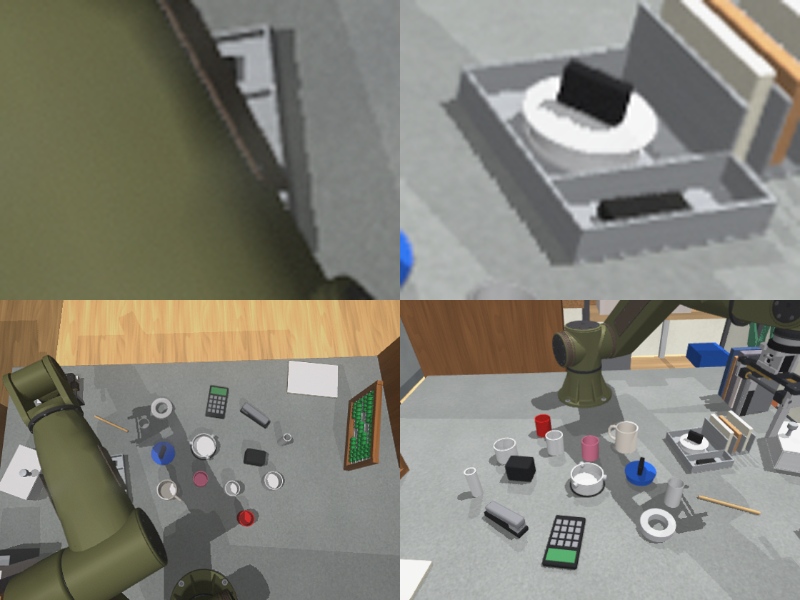

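The eraser lies flat in the narrow compartment (upper right tile (645,205)), and the lid is flat in the square one. In the lower tiles pot3's position needs checking. I'll fit on those saved pictures.

```bash
cat > pots.py <<'E'
import sys
from m import *
t=sys.argv[1]
if t[0]!="=":
    a=manip.camera("top")[:,:,::-1].copy();b=manip.camera("scene")[:,:,::-1].copy()
    cv2.imwrite(f"pics/raw_t{t}.png",a);cv2.imwrite(f"pics/raw_s{t}.png",b)
else: a=cv2.imread(f"pics/raw_t{t[1:]}.png");b=cv2.imread(f"pics/raw_s{t[1:]}.png")
for s in sys.argv[2:]:   # name,x,y,z,r
    k,x,y,z,r=s.split(",");z,r=float(z),float(r);g=(float(x),float(y))
    for n,im in(("top",a),("scene",b)):
        try: c,R,e,N=rim(im,g,z,r,n=n)
        except Exception: print(k,n,"hidden");continue
        print(k,n,c.round(1),"R",round(R,1),"err",round(e,2),N)
E
python3 pots.py =2 lid,434,355,27,48 pot1,438,-281,56,35 pot2,413,-122,66,28.5 pot3,675,210,76,22 pot4,596.5,-340,86,15.5 dish,586,-22,45,48; python3 plan.py 437.6,-280.6,220,0.9
```

```text
lid top hidden
lid scene [433.6 355.3] R 48.2 err 0.51 59
pot1 top [ 438.1 -280.9] R 35.0 err 0.91 70
pot1 scene [ 437.  -280.4] R 35.8 err 0.44 64
pot2 top [ 413.  -122.1] R 28.5 err 0.56 71
pot2 scene [ 411.7 -121.7] R 29.7 err 0.35 69
pot3 top [679.1 210.7] R 24.3 err 1.44 60
pot3 scene [676.  210.6] R 21.5 err 0.31 15
pot4 top [ 597.1 -340.4] R 15.6 err 0.34 70
pot4 scene [ 596.1 -339.5] R 15.8 err 0.34 72
dish top [579.8 -21.5] R 43.1 err 1.41 72
dish scene [585.4 -21.1] R 48.7 err 0.51 70
now 15.3 [648.3 382.9 226.4] [-1.583e+00  1.000e-03 -1.436e+00] j1,j6 [0.48 0.35] F [-0.1  0.7  0.4] gap 94.2
437.6,-280.6,220,0.9 [ 0.6291  0.0064 -0.298 ] -2.336
```

```bash
python3 plan.py 437.6,-280.6,200,-2.5
```

```text
now 15.3 [648.3 382.9 226.4] [-1.583e+00  1.000e-03 -1.436e+00] j1,j6 [0.48 0.35] F [-0.1  0.7  0.4] gap 94.2
437.6,-280.6,200,-2.5 [ 0.6291  0.0264 -0.298 ] 1.064
```

Call:
{"api": "play_rows", "payload": {
  "series": [
    [[0.629,0.026,-0.298],1.064,0],
    [[0.629,0.026,-0.298],1.064,0],
    [[0.629,0.026,-0.298],1.064,0],
    [[0.629,0.026,-0.298],1.064,0],
    [[0.629,0.026,-0.298],1.064,0],
    [[0.629,0.026,-0.298],1.064,0],
    [[0.629,0.026,-0.298],1.064,0],
    [[0.629,0.026,-0.298],1.064,0],
    [[0.629,0.026,-0.298],1.064,0],
    [[0.629,0.026,-0.298],1.064,0],
    [[0.629,0.026,-0.298],1.064,0],
    [[0.629,0.026,-0.298],1.064,0],
    [[0.629,0.026,-0.298],1.064,0],
    [[0.629,0.026,-0.298],1.064,0],
    [[0.629,0.026,-0.298],1.064,0],
    [[0.629,0.026,-0.298],1.064,0],
    [[0.629,0.076,-0.298],1.064,0],
    [[0.629,0.106,-0.298],1.064,0],
    [[0.629,0.106,-0.298],1.064,0]
  ]
}}

```text
clock: 17.2
eef_pos: [435.3, -278.0, 120.5]
eef_rot: [-1.583, -0.012, -2.498]
wrist_force: [0.4, 0.5, 0.8]
finger_gap: 93.8
```

```bash
python3 plan.py 437.6,-280.6,39,-2.5
```

```text
now 17.2 [ 435.3 -278.   120.5] [-1.583 -0.012 -2.498] j1,j6 [-0.64  0.3 ] F [0.4 0.5 0.8] gap 93.8
437.6,-280.6,39,-2.5 [-0.0003  0.0815  0.0035] 0.002
```

Call:
{"api": "play_rows", "payload": {
  "series": [
    [[0,0.04,0.003],0,0],
    [[0,0.07,0.003],0,0],
    [[0,0.079,0.003],0,0],
    [[0,0.081,0.003],0,0],
    [[0,0.081,0.003],0,0],
    [[0,0.081,0.003],0,0.5],
    [[0,0.081,0.003],0,0.5],
    [[0,0.081,0.003],0,0.5],
    [[0,0.081,0.003],0,0.5],
    [[0,0.081,0.003],0,0.5],
    [[0,0.081,0.003],0,0.5],
    [[0,0.081,0.003],0,0.5]
  ],
  "squeeze": 20
}}

```text
clock: 18.4
eef_pos: [436.0, -280.4, 40.1]
eef_rot: [-1.582, -0.011, -2.498]
wrist_force: [-1.4, -0.1, 7.3]
finger_gap: 69.8
```

```bash
python3 plan.py 586.3,-21.8,150,-2.4
```

```text
now 18.4 [ 436.  -280.4   40.1] [-1.582 -0.011 -2.498] j1,j6 [-0.64  0.29] F [-1.4 -0.1  7.3] gap 69.8
586.3,-21.8,150,-2.4 [-0.2754 -0.1099 -0.1166] -0.098
```

Call:
{"api": "play_rows", "payload": {
  "series": [
    [[0,-0.03,0],0,0.5],
    [[0,-0.07,0],0,0.5],
    [[0,-0.11,0],0,0.5],
    [[-0.275,-0.11,-0.117],-0.1,0.5],
    [[-0.275,-0.11,-0.117],-0.1,0.5],
    [[-0.275,-0.11,-0.117],-0.1,0.5],
    [[-0.275,-0.11,-0.117],-0.1,0.5],
    [[-0.275,-0.11,-0.117],-0.1,0.5],
    [[-0.275,-0.11,-0.117],-0.1,0.5],
    [[-0.275,-0.11,-0.117],-0.1,0.5],
    [[-0.275,-0.11,-0.117],-0.1,0.5],
    [[-0.275,-0.11,-0.117],-0.1,0.5],
    [[-0.275,-0.09,-0.117],-0.1,0.5],
    [[-0.275,-0.07,-0.117],-0.1,0.5],
    [[-0.275,-0.07,-0.117],-0.1,0.5]
  ]
}}

```text
clock: 19.9
eef_pos: [585.2, -23.1, 106.0]
eef_rot: [-1.586, -0.013, -2.4]
wrist_force: [0.4, 0.1, -1.9]
finger_gap: 70.0
```

```bash
python3 plan.py 585.3,-21.8,51,-2.4
```

```text
now 19.9 [585.2 -23.1 106. ] [-1.586 -0.013 -2.4  ] j1,j6 [-0.1   0.73] F [ 0.4  0.1 -1.9] gap 70.0
585.3,-21.8,51,-2.4 [-0.0009  0.055  -0.0009] 0.0
```

Call:
{"api": "play_rows", "payload": {
  "series": [
    [[-0.001,0.02,-0.001],0,0.5],
    [[-0.001,0.04,-0.001],0,0.5],
    [[-0.001,0.05,-0.001],0,0.5],
    [[-0.001,0.053,-0.001],0,0.5],
    [[-0.001,0.055,-0.001],0,0.5],
    [[-0.001,0.055,-0.001],0,0.5]
  ]
}}

```text
clock: 20.5
eef_pos: [584.6, -21.7, 51.9]
eef_rot: [-1.586, -0.012, -2.4]
wrist_force: [-0.4, 0.3, -1.9]
finger_gap: 70.4
```

Call:
{"api": "play_rows", "payload": {
  "series": [
    [[0,0.001,0],0,0.5],
    [[0,0.002,0],0,0.5],
    [[0,0.002,0],0,0.2],
    [[0,0.002,0],0,0.2],
    [[0,0.002,0],0,0.2],
    [[0,-0.03,0],0,0],
    [[0,-0.08,0],0,0],
    [[0,-0.13,0],0,0],
    [[0.059,-0.13,-0.19],0,0],
    [[0.059,-0.13,-0.19],0,0],
    [[0.059,-0.13,-0.19],0,0],
    [[0.059,-0.13,-0.19],0,0],
    [[0.059,-0.13,-0.19],0,0],
    [[0.059,-0.13,-0.19],0,0]
  ]
}}

```text
clock: 21.9
eef_pos: [415.3, 78.5, 186.1]
eef_rot: [-1.584, -0.011, -2.399]
wrist_force: [0.4, -0.2, 0.1]
finger_gap: 94.0
```

```bash
python3 pots.py 3 pot1,586,-22,66,35 pot2,413,-122,66,28.5 pot3,675,210,76,22 pot4,596.5,-340,86,15.5 dish,586,-22,45,48; python3 plan.py 412.3,-122,180,-2.4
python3 - <<'E'
import cv2,numpy as np
a=cv2.imread("pics/raw_t3.png");b=cv2.imread("pics/raw_s3.png")
cv2.imwrite("pics/v3.png",np.hstack([cv2.resize(a,(400,300)),cv2.resize(b,(400,300))]))
E
```

```text
pot1 top [586.7 -21.4] R 35.3 err 0.36 72
pot1 scene [585. -21.] R 35.7 err 0.39 72
pot2 top [ 412.9 -119.4] R 26.6 err 2.05 72
pot2 scene [ 412.  -121.8] R 29.4 err 0.34 49
pot3 top [675.8 210. ] R 22.5 err 0.23 70
pot3 scene [674.  210.8] R 22.1 err 0.34 72
pot4 top [ 597.1 -340.3] R 15.6 err 0.32 70
pot4 scene [ 596.  -339.4] R 15.8 err 0.28 72
dish top [581.2 -22.6] R 44.7 err 1.69 72
dish scene [585.3 -21.2] R 48.8 err 0.77 59
now 22.0 [416.   77.9 185.6] [-1.585 -0.012 -2.4  ] j1,j6 [0.1  0.92] F [-0.1 -0.1 -0.2] gap 94.0
412.3,-122,180,-2.4 [0.1378 0.0056 0.1449] -0.0
```

pot1 is seated: the rim fits R 35.3 at z=66, centred near (586,-21). Next is pot2.

Call:
{"api": "play_rows", "payload": {
  "series": [
    [[0.138,0.005,0.145],0,0],
    [[0.138,0.005,0.145],0,0],
    [[0.138,0.005,0.145],0,0],
    [[0.138,0.005,0.145],0,0],
    [[0.138,0.005,0.145],0,0],
    [[0.138,0.005,0.145],0,0],
    [[0.138,0.005,0.145],0,0],
    [[0.138,0.04,0.145],0,0],
    [[0.138,0.06,0.145],0,0],
    [[0.138,0.06,0.145],0,0],
    [[0.138,0.06,0.145],0,0]
  ]
}}

```text
clock: 23.1
eef_pos: [411.5, -121.4, 125.8]
eef_rot: [-1.585, -0.012, -2.399]
wrist_force: [0.7, 0.7, 0.1]
finger_gap: 94.1
```

```bash
python3 plan.py 412.4,-121.9,49,-2.4
```

```text
now 23.1 [ 411.5 -121.4  125.8] [-1.585 -0.012 -2.399] j1,j6 [-0.37  0.46] F [0.7 0.7 0.1] gap 94.1
412.4,-121.9,49,-2.4 [-0.0003  0.0768  0.001 ] 0.001
```

Call:
{"api": "play_rows", "payload": {
  "series": [
    [[-0.001,0.04,0.002],0,0],
    [[-0.001,0.065,0.002],0,0],
    [[-0.001,0.075,0.002],0,0],
    [[-0.001,0.077,0.002],0,0],
    [[-0.001,0.077,0.002],0,0],
    [[-0.001,0.077,0.002],0,0.6],
    [[-0.001,0.077,0.002],0,0.6],
    [[-0.001,0.077,0.002],0,0.6],
    [[-0.001,0.077,0.002],0,0.6],
    [[-0.001,0.077,0.002],0,0.6],
    [[-0.001,0.077,0.002],0,0.6],
    [[-0.001,0.077,0.002],0,0.6]
  ],
  "squeeze": 20
}}

```text
clock: 24.3
eef_pos: [412.2, -122.0, 48.9]
eef_rot: [-1.585, -0.012, -2.399]
wrist_force: [-0.5, -0.3, 1.8]
finger_gap: 55.6
```

```bash
python3 plan.py 586,-21.3,160,-2.4
```

```text
now 24.3 [ 412.2 -122.    48.9] [-1.585 -0.012 -2.399] j1,j6 [-0.37  0.46] F [-0.5 -0.3  1.8] gap 55.6
586,-21.3,160,-2.4 [-0.1961 -0.1111  0.0434] 0.001
```

Call:
{"api": "play_rows", "payload": {
  "series": [
    [[0,-0.03,0],0,0.6],
    [[0,-0.07,0],0,0.6],
    [[0,-0.11,0],0,0.6],
    [[-0.05,-0.11,0.011],0,0.6],
    [[-0.196,-0.11,0.043],0,0.6],
    [[-0.196,-0.11,0.043],0,0.6],
    [[-0.196,-0.11,0.043],0,0.6],
    [[-0.196,-0.11,0.043],0,0.6],
    [[-0.196,-0.11,0.043],0,0.6],
    [[-0.196,-0.11,0.043],0,0.6],
    [[-0.196,-0.09,0.043],0,0.6],
    [[-0.196,-0.09,0.043],0,0.6],
    [[-0.196,-0.09,0.043],0,0.6]
  ]
}}

```text
clock: 25.6
eef_pos: [586.9, -21.9, 136.7]
eef_rot: [-1.585, -0.012, -2.4]
wrist_force: [-0.2, 0.7, -0.9]
finger_gap: 55.0
```

```bash
cat > held.py <<'E'
import sys
from m import *
# held pot: expected pot rim at TCP + (h - grip); fit in scene view; also crop
h,g,r=map(float,sys.argv[1:4]);tag=sys.argv[4];s=manip.read_state();p=s["eef_pos"]
b=manip.camera("scene")[:,:,::-1].copy();cv2.imwrite(f"pics/raw_{tag}.png",b)
c=proj("scene",[[p[0],p[1],p[2]-30]])[0].astype(int)
cv2.imwrite(f"pics/{tag}.png",cv2.resize(b[c[1]-75:c[1]+75,c[0]-100:c[0]+100],(800,600),interpolation=cv2.INTER_CUBIC))
E
python3 held.py 66 49 28.5 h2; python3 plan.py 586,-21.3,71,-2.4
```

```text
now 25.65 [587.2 -21.8 137.1] [-1.584 -0.011 -2.399] j1,j6 [-0.1   0.73] F [ 0.8  0.5 -1.4] gap 55.2
586,-21.3,71,-2.4 [ 0.0005  0.0661 -0.0012] 0.001
```

View pics/h2.png

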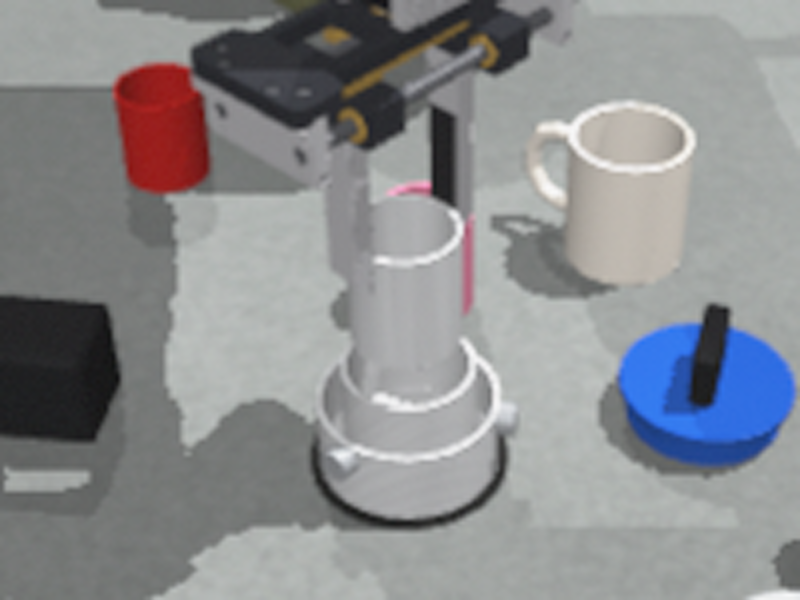

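Run:
```python
from m import *
b=cv2.imread("pics/raw_h2.png")
for z in(152,154,156):
  for g in((587,-22),(597,-12),(577,-32)):
    try:print(z,rim(b,g,z,28.5,n="scene"))
    except Exception as e:print(z,g,"x")
```

```text
152 (array([585.09109342, -22.01060159]), np.float64(29.40486774106301), np.float64(0.28396825078347), 43)
152 (array([584.93939388, -21.96911133]), np.float64(29.39844047772249), np.float64(0.30241899883650303), 43)
152 (array([585.08050738, -21.75391823]), np.float64(29.15727448869449), np.float64(0.32484630709918383), 43)
154 (array([587.85650968, -22.03997739]), np.float64(29.175639859928562), np.float64(0.2869828366967475), 43)
154 (array([587.81091521, -21.96786182]), np.float64(29.11937125704042), np.float64(0.3333273063376131), 43)
154 (array([587.70911408, -21.94532756]), np.float64(29.050343402445804), np.float64(0.3060453957030722), 43)
156 (array([590.47987462, -22.09344413]), np.float64(28.972749762277022), np.float64(0.2832567247586053), 43)
156 (array([590.63454328, -21.93161374]), np.float64(28.882938554613773), np.float64(0.29130073675419543), 43)
156 (array([590.45967501, -21.85612972]), np.float64(28.84718840789066), np.float64(0.2998967071817159), 43)
```

Call:
{"api": "play_rows", "payload": {
  "series": [
    [[0,0.02,-0.001],0,0.6],
    [[0,0.03,-0.001],0,0.6],
    [[0,0.036,-0.001],0,0.6],
    [[0,0.041,-0.001],0,0.6],
    [[0,0.046,-0.001],0,0.6],
    [[0,0.046,-0.001],0,0.6]
  ]
}}

```text
clock: 26.25
eef_pos: [585.6, -21.0, 90.7]
eef_rot: [-1.585, -0.012, -2.399]
wrist_force: [-0.2, -0.8, -1.0]
finger_gap: 55.2
```

No contact force, and pot2's bottom is at 42, below pot1's rim. Continue down to about 71.

Call:
{"api": "play_rows", "payload": {
  "series": [
    [[0,0.01,0],0,0.6],
    [[0,0.015,0],0,0.6],
    [[0,0.018,0],0,0.6],
    [[0,0.02,0],0,0.6],
    [[0,0.02,0],0,0.6],
    [[0,0.02,0],0,0.6]
  ]
}}

```text
clock: 26.85
eef_pos: [585.3, -21.0, 70.9]
eef_rot: [-1.584, -0.011, -2.399]
wrist_force: [0.7, -0.5, -1.6]
finger_gap: 55.5
```

Call:
{"api": "play_rows", "payload": {
  "series": [
    [[0,0,0],0,0.2],
    [[0,0,0],0,0.2],
    [[0,0,0],0,0.2],
    [[0,-0.03,0],0,0],
    [[0,-0.08,0],0,0],
    [[0,-0.13,0],0,0],
    [[-0.222,-0.13,-0.11],0,0],
    [[-0.222,-0.13,-0.11],0,0],
    [[-0.222,-0.13,-0.11],0,0],
    [[-0.222,-0.13,-0.11],0,0],
    [[-0.222,-0.13,-0.11],0,0],
    [[-0.222,-0.13,-0.11],0,0],
    [[-0.222,-0.13,-0.11],0,0],
    [[-0.222,-0.13,-0.11],0,0]
  ]
}}

```text
clock: 28.25
eef_pos: [676.8, 208.8, 200.0]
eef_rot: [-1.584, -0.011, -2.4]
wrist_force: [-0.3, -0.6, -0.9]
finger_gap: 94.0
```

```bash
python3 pots.py 4 pot2,585.5,-21,86,28.5 pot1,586,-21,66,35 pot3,675,210.5,76,22 pot4,596.5,-340,86,15.5 lid,434,355,27,48; python3 plan.py 675,210.4,59,-2.4
```

```text
pot2 top [587.  -21.8] R 29.4 err 0.76 70
pot2 scene [585.1 -20.6] R 28.7 err 0.27 56
pot1 top [591.5 -21.4] R 30.9 err 2.29 67
pot1 scene [582.4 -20.8] R 36.3 err 1.53 28
pot3 top hidden
pot3 scene [674.1 210.8] R 22.1 err 0.3 72
pot4 top [ 597.1 -340.3] R 15.6 err 0.31 72
pot4 scene [ 596.  -339.5] R 15.9 err 0.33 72
lid top [434.5 355.6] R 46.9 err 0.57 21
lid scene [434.6 355.2] R 47.9 err 1.03 59
now 28.35 [677.  208.5 200.5] [-1.584 -0.011 -2.401] j1,j6 [0.24 1.07] F [-0.1  0.2 -0.4] gap 93.9
675,210.4,59,-2.4 [ 0.0002  0.1415 -0.0028] -0.001
```

Call:
{"api": "play_rows", "payload": {
  "series": [
    [[-0.001,0.04,-0.002],0,0],
    [[-0.001,0.08,-0.002],0,0],
    [[-0.001,0.11,-0.002],0,0],
    [[-0.001,0.13,-0.002],0,0],
    [[-0.001,0.138,-0.002],0,0],
    [[-0.001,0.141,-0.002],0,0],
    [[-0.001,0.141,-0.002],0,0],
    [[-0.001,0.141,-0.002],0,0.7],
    [[-0.001,0.141,-0.002],0,0.7],
    [[-0.001,0.141,-0.002],0,0.7],
    [[-0.001,0.141,-0.002],0,0.7],
    [[-0.001,0.141,-0.002],0,0.7],
    [[-0.001,0.141,-0.002],0,0.7],
    [[-0.001,0.141,-0.002],0,0.7],
    [[-0.001,0.141,-0.002],0,0.7]
  ],
  "squeeze": 20
}}

```text
clock: 29.85
eef_pos: [673.9, 211.0, 59.5]
eef_rot: [-1.584, -0.011, -2.401]
wrist_force: [-0.1, 0.6, 0.2]
finger_gap: 43.5
```

```bash
python3 plan.py 586,-21.2,170,-2.4
```

```text
now 29.85 [673.9 211.   59.5] [-1.584 -0.011 -2.401] j1,j6 [0.25 1.08] F [-0.1  0.6  0.2] gap 43.5
586,-21.2,170,-2.4 [ 0.2216 -0.1105  0.112 ] -0.001
```

Call:
{"api": "play_rows", "payload": {
  "series": [
    [[0,-0.04,0],0,0.7],
    [[0,-0.08,0],0,0.7],
    [[0,-0.115,0],0,0.7],
    [[0.222,-0.115,0.112],0,0.7],
    [[0.222,-0.115,0.112],0,0.7],
    [[0.222,-0.115,0.112],0,0.7],
    [[0.222,-0.115,0.112],0,0.7],
    [[0.222,-0.115,0.112],0,0.7],
    [[0.222,-0.115,0.112],0,0.7],
    [[0.222,-0.115,0.112],0,0.7],
    [[0.222,-0.115,0.112],0,0.7],
    [[0.222,-0.105,0.112],0,0.7],
    [[0.222,-0.105,0.112],0,0.7],
    [[0.222,-0.105,0.112],0,0.7]
  ]
}}

```text
clock: 31.25
eef_pos: [587.4, -21.0, 164.7]
eef_rot: [-1.585, -0.012, -2.4]
wrist_force: [0.5, 0.1, -0.6]
finger_gap: 43.0
```

```bash
python3 held.py 76 59 22 h3; python3 plan.py 586,-21.2,91,-2.4
python3 - <<'E'
from m import *
p=manip.read_state()["eef_pos"];b=cv2.imread("pics/raw_h3.png")
print(p[:2],rim(b,p[:2],p[2]+16.5,22,n="scene"))
E
```

```text
now 31.3 [587.5 -21.2 165.1] [-1.584 -0.011 -2.4  ] j1,j6 [-0.1   0.73] F [-1.  -0.1 -0.3] gap 43.1
586,-21.2,91,-2.4 [ 0.0011  0.0741 -0.001 ] -0.0
[587.49944029 -21.20851184] (array([587.39515795, -20.79786609]), np.float64(22.498935199338085), np.float64(0.4027699753077944), 36)
```

Call:
{"api": "play_rows", "payload": {
  "series": [
    [[0,0.015,0],0,0.7],
    [[0,0.023,0],0,0.7],
    [[0,0.03,0],0,0.7],
    [[0,0.036,0],0,0.7],
    [[0,0.042,0],0,0.7],
    [[0,0.046,0],0,0.7],
    [[0,0.046,0],0,0.7]
  ]
}}

```text
clock: 32.0
eef_pos: [586.5, -21.1, 118.6]
eef_rot: [-1.585, -0.012, -2.4]
wrist_force: [0.7, -0.0, -0.7]
finger_gap: 43.5
```

Call:
{"api": "play_rows", "payload": {
  "series": [
    [[0,0.01,0],0,0.7],
    [[0,0.018,0],0,0.7],
    [[0,0.024,0],0,0.7],
    [[0,0.027,0],0,0.7],
    [[0,0.027,0],0,0.7],
    [[0,0.027,0],0,0.7]
  ]
}}

```text
clock: 32.6
eef_pos: [586.1, -21.0, 91.8]
eef_rot: [-1.585, -0.012, -2.4]
wrist_force: [-1.0, 0.4, -0.7]
finger_gap: 43.2
```

Call:
{"api": "play_rows", "payload": {
  "series": [
    [[0,0.002,0],0,0.7],
    [[0,0.002,0],0,0.7],
    [[0,0.002,0],0,0.4],
    [[0,0.002,0],0,0.4],
    [[0,0.002,0],0,0.4],
    [[0,-0.03,0],0,0.2],
    [[0,-0.08,0],0,0.2],
    [[0,-0.12,0],0,0.2],
    [[0.208,-0.12,0.242],0,0.3],
    [[0.208,-0.12,0.242],0,0.3],
    [[0.208,-0.12,0.242],0,0.3],
    [[0.208,-0.12,0.242],0,0.3],
    [[0.208,-0.12,0.242],0,0.3],
    [[0.208,-0.12,0.242],0,0.3],
    [[0.208,-0.12,0.242],0,0.3],
    [[0.208,-0.12,0.242],0,0.3],
    [[0.208,-0.12,0.242],0,0.3]
  ]
}}

```text
clock: 34.3
eef_pos: [598.3, -340.0, 210.5]
eef_rot: [-1.585, -0.012, -2.401]
wrist_force: [-0.6, -0.1, 0.2]
finger_gap: 66.0
```

```bash
python3 pots.py 5 pot3,586,-21,106,22 pot2,586,-21,86,28.5 pot4,596.5,-340,86,15.5 ; python3 plan.py 596.5,-339.9,69,-2.4
```

```text
pot3 top [588.6 -21.4] R 23.2 err 0.6 72
pot3 scene [586.3 -21. ] R 22.6 err 0.37 72
pot2 top [586.8 -18.8] R 29.2 err 1.54 72
pot2 scene [584.8 -20.7] R 29.4 err 0.93 43
pot4 top [ 597. -343.] R 17.6 err 0.32 25
pot4 scene [ 596.2 -339.4] R 15.8 err 0.29 72
now 34.4 [ 598.6 -339.   211.1] [-1.585 -0.011 -2.399] j1,j6 [-0.57  0.26] F [-0.1  0.1 -0.1] gap 65.8
596.5,-339.9,69,-2.4 [ 0.0021  0.1421 -0.0008] 0.001
```

Call:
{"api": "play_rows", "payload": {
  "series": [
    [[0.0005,0.04,0.0005],0,0.3],
    [[0.0005,0.08,0.0005],0,0.3],
    [[0.0005,0.11,0.0005],0,0.3],
    [[0.0005,0.13,0.0005],0,0.3],
    [[0.0005,0.139,0.0005],0,0.3],
    [[0.0005,0.142,0.0005],0,0.3],
    [[0.0005,0.142,0.0005],0,0.3],
    [[0.0005,0.142,0.0005],0,0.8],
    [[0.0005,0.142,0.0005],0,0.8],
    [[0.0005,0.142,0.0005],0,0.8],
    [[0.0005,0.142,0.0005],0,0.8],
    [[0.0005,0.142,0.0005],0,0.8],
    [[0.0005,0.142,0.0005],0,0.8],
    [[0.0005,0.142,0.0005],0,0.8]
  ],
  "squeeze": 20
}}

```text
clock: 35.8
eef_pos: [596.1, -339.4, 69.2]
eef_rot: [-1.585, -0.011, -2.399]
wrist_force: [-0.0, -0.3, 1.9]
finger_gap: 30.3
```

```bash
python3 plan.py 587.3,-21.2,190,-2.4
```

```text
now 35.8 [ 596.1 -339.4   69.2] [-1.585 -0.011 -2.399] j1,j6 [-0.57  0.26] F [-0.  -0.3  1.9] gap 30.3
587.3,-21.2,190,-2.4 [-0.2087 -0.1208 -0.2404] 0.001
```

Call:
{"api": "play_rows", "payload": {
  "series": [
    [[0,-0.04,0],0,0.8],
    [[0,-0.09,0],0,0.8],
    [[0,-0.13,0],0,0.8],
    [[-0.209,-0.13,-0.24],0,0.8],
    [[-0.209,-0.13,-0.24],0,0.8],
    [[-0.209,-0.13,-0.24],0,0.8],
    [[-0.209,-0.13,-0.24],0,0.8],
    [[-0.209,-0.13,-0.24],0,0.8],
    [[-0.209,-0.13,-0.24],0,0.8],
    [[-0.209,-0.13,-0.24],0,0.8],
    [[-0.209,-0.13,-0.24],0,0.8],
    [[-0.209,-0.13,-0.24],0,0.8],
    [[-0.209,-0.125,-0.24],0,0.8],
    [[-0.209,-0.125,-0.24],0,0.8],
    [[-0.209,-0.125,-0.24],0,0.8]
  ]
}}

```text
clock: 37.3
eef_pos: [589.9, -22.5, 194.8]
eef_rot: [-1.585, -0.012, -2.4]
wrist_force: [0.1, 0.9, -1.2]
finger_gap: 30.3
```

```bash
python3 held.py 86 69 15.5 h4; python3 plan.py 587.2,-21.2,111,-2.4
python3 - <<'E'
from m import *
p=manip.read_state()["eef_pos"];b=cv2.imread("pics/raw_h4.png")
print(p[:2],rim(b,p[:2],p[2]+17,15.5,n="scene"))
E
```

```text
now 37.35 [590.  -22.3 195. ] [-1.585 -0.012 -2.4  ] j1,j6 [-0.1   0.73] F [-0.   1.  -1.1] gap 30.2
587.2,-21.2,111,-2.4 [ 0.0013  0.084  -0.0027] -0.0
[590.00624454 -22.33106435] (array([592.47931127, -28.36439981]), np.float64(21.12918757820598), np.float64(0.5334922454770082), 37)
```

View pics/h4.png

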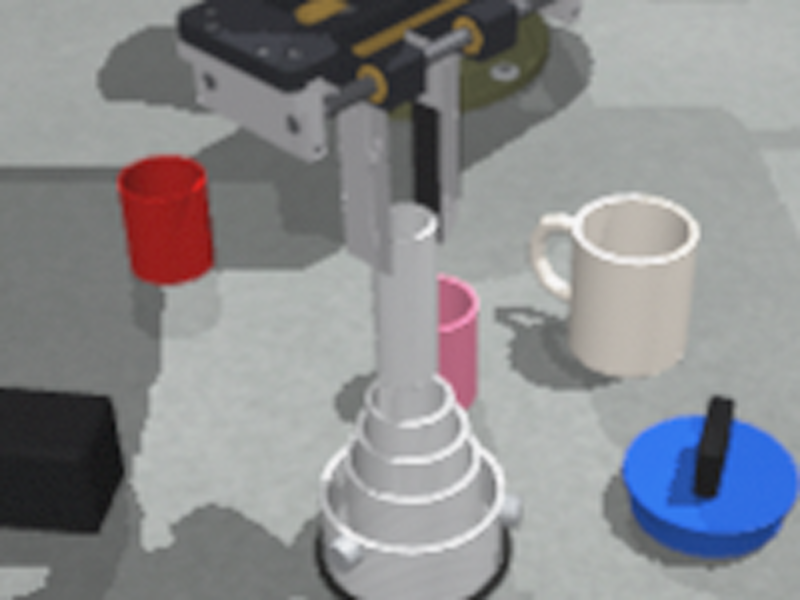

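Pot4 is held upright over a concentric stack, with its bottom near (408,385) above pot3's rim at (410,402). Lower it in two stages.

Call:
{"api": "play_rows", "payload": {
  "series": [
    [[0.0005,0.008,-0.0025],0,0.8],
    [[0.0005,0.015,-0.0025],0,0.8],
    [[0.0005,0.022,-0.0025],0,0.8],
    [[0.0005,0.028,-0.0025],0,0.8],
    [[0.0005,0.034,-0.0025],0,0.8],
    [[0.0005,0.042,-0.0025],0,0.8],
    [[0.0005,0.05,-0.0025],0,0.8],
    [[0.0005,0.05,-0.0025],0,0.8]
  ]
}}

```text
clock: 38.15
eef_pos: [586.5, -20.6, 143.6]
eef_rot: [-1.586, -0.013, -2.4]
wrist_force: [-0.8, 0.8, -1.5]
finger_gap: 30.1
```

Call:
{"api": "play_rows", "payload": {
  "series": [
    [[-0.0005,0.01,0.0005],0,0.8],
    [[-0.0005,0.02,0.0005],0,0.8],
    [[-0.0005,0.027,0.0005],0,0.8],
    [[-0.0005,0.031,0.0005],0,0.8],
    [[-0.0005,0.033,0.0005],0,0.8],
    [[-0.0005,0.033,0.0005],0,0.8],
    [[-0.0005,0.033,0.0005],0,0.5],
    [[-0.0005,0.033,0.0005],0,0.5],
    [[-0.0005,0.033,0.0005],0,0.5],
    [[0,0.0,0],0,0.4],
    [[0,-0.05,0],0,0.4],
    [[0,-0.09,0],0,0.4],
    [[0.15,-0.09,0.17],0,0.4],
    [[0.15,-0.09,0.17],0,0.4],
    [[0.15,-0.09,0.17],0,0.4],
    [[0.15,-0.09,0.17],0,0.4],
    [[0.15,-0.09,0.17],0,0.4],
    [[0.15,-0.09,0.17],0,0.4]
  ]
}}

```text
clock: 39.95
eef_pos: [591.8, -250.9, 232.4]
eef_rot: [-1.586, -0.013, -2.404]
wrist_force: [-0.3, 0.3, 0.5]
finger_gap: 56.3
```

```bash
python3 pots.py 6 pot4,586.5,-21,126,15.5 pot3,587,-21,106,22 pot2,586,-21,86,28.5 lid,434,355,27,48
python3 - <<'E'
from h import *
a=cv2.imread("pics/raw_t6.png");b=cv2.imread("pics/raw_s6.png")
T=lambda I,n,o,w:(lambda c:cv2.resize(I[max(c[1]-w*3//4,0):c[1]+w*3//4,max(c[0]-w,0):c[0]+w],(400,300),interpolation=cv2.INTER_CUBIC))(proj(n,[o])[0].astype(int))
cv2.imwrite("pics/v6.png",np.vstack([np.hstack([T(a,"top",[586,-21,60],36),T(b,"scene",[586,-21,60],48)]),np.hstack([T(a,"top",[470,360,10],60),T(b,"scene",[470,360,10],60)])]))
m=(a.max(2)<62).astype(np.uint8);n,l,s,cc=cv2.connectedComponentsWithStats(m);u=proj("top",[[527,367,17]])[0]
j=min(range(1,n),key=lambda i:np.linalg.norm(cc[i]-u)+(1e3 if s[i,4]<30 else 0));ys,xs=np.where(l==j);q=plane("top",np.c_[xs,ys],17)
d=q.mean(0)-[527,367];c,s_=np.cos(.135),np.sin(.135);print("eraser in narrow",d[0]*c+d[1]*s_,-d[0]*s_+d[1]*c,cv2.minAreaRect(q.astype(np.float32))[1])
E
```

```text
pot4 top [589.1 -20. ] R 17.3 err 0.9 67
pot4 scene [586.7 -20.3] R 16.0 err 0.39 72
pot3 top [588.4 -20.8] R 22.8 err 1.6 72
pot3 scene [586.9 -21.5] R 22.7 err 0.74 63
pot2 top [587.7 -18.7] R 28.8 err 1.86 67
pot2 scene [583.5 -21.5] R 30.6 err 0.92 42
lid top [434.3 355. ] R 47.4 err 0.37 68
lid scene [433.3 355.2] R 48.4 err 0.45 59
eraser in narrow -1.7702124819676661 -17.289047634206348 (20.581430435180664, 57.67314910888672)
```

View pics/v6.png

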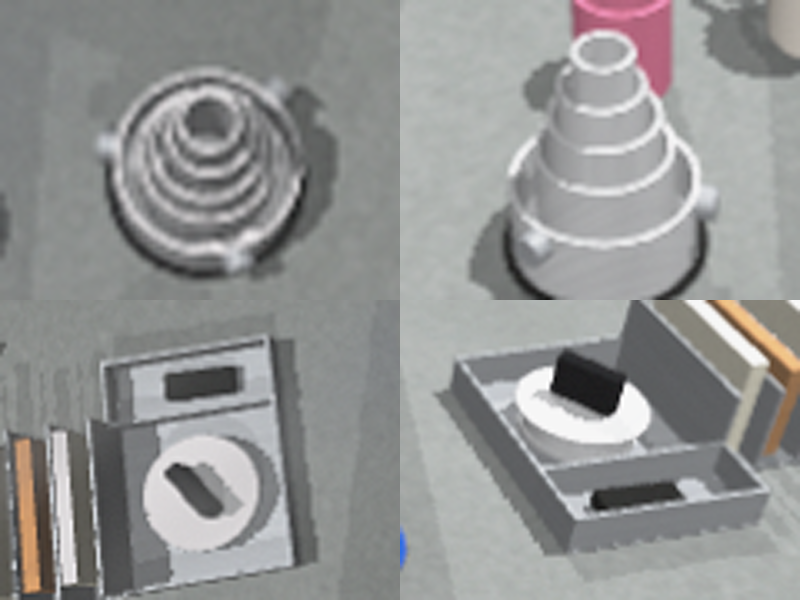

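Everything is in place: the stack is concentric with evenly stepped rims, and the lid and eraser are in their compartments. I'm handing it in.

```bash
python3 -c "
from cell import manip
s=manip.read_state();print(s['clock'],s['wrist_force'].round(1));print(manip.sign_off())"
```

```text
40.05 [-0.   0.5 -0. ]
the job is handed in; nothing more can be done
None
```

I handed the job in at 40 s on the robot's clock. The lid, the eraser and all four pots are where the task asks, going by the last camera checks; the hand-in itself reports no verdict.

- **Lid:** I pulled it straight up off the dish. It lies fin up in the square compartment, about 1 mm from my estimate of the middle. Both views fit its disc well at the height it should have when fully down.
- **Eraser:** The gripper was too wide to go down between the narrow compartment's walls, so I released it just above them and it dropped about 20 mm. It lies flat there, about 2 mm off centre in x and 17 mm in y.
- **Pots:** All four are nested in size order in the dish, and the last picture shows a concentric, evenly stepped stack. pot1's and pot2's rims fitted their seated heights once they were released. No pot was knocked aside.
- **Checks that disagreed:** The two views differ by about 2.4 mm on the position of pot4's rim, slightly more than the usual 1–2 mm between them. The top view's fit there was poor (radius 17.3 mm against 15.5), and its fits on the lower rims were also weak because the circles overlap. The gripper opening also read about 1.5 mm narrow on pot2, although the view fit showed it centred in the grip.

I kept the arm clear of the other things on the desk and saw none of them moved, but I did not measure their final positions.

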